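# Hook the pressure spring onto a feed-roller arm of a bamboo strip machine

## Robot

A 6-joint arm with a two-finger parallel gripper is mounted at the origin on the work surface. World frame = base frame: x ahead of the robot, y to its left, z up, the work surface at z = 0. Lengths are in mm, angles in rad, forces in N, time in s.
With the tool pointing down it reaches from about 275 to 825 mm from the base axis. Payload 4.9 kg.
Tool frame: the origin (TCP) lies midway between the tips of the shut fingers; the grasp point (between the pads) lies 19 mm behind it (r.tcp_to_grasp is the distance from the TCP to the grasp point, in mm); z points along the fingers, y is the line along which they close (so a half turn about z gives the same grasp; the last joint's range is limited). The gripper opens to 85 mm and grips with 20 to 120 N. Pads are 22 mm wide; open, the fingers measure 114 mm over their backs; the gripper's body (76 mm by 85 mm) begins 54 mm behind the grasp point. The pads swing forward as they close: fully open they stand 13 mm farther back than shut.
Start: joints at [-1.263, 0.326, -0.193, 1.052, 0, 1.437], TCP at [235.176, -497.203, 231.281] pointing down, gripper open.
Joint ranges: [-2.65, 2.65], [-0.97, 1.79], [-1.3, 1.35], [-1.93, 2.1], [-1.47, 1.37], [-3.14, 3.14]. Speed limits (rad/s): [2.57, 2.57, 3.14, 3.14, 3.14, 3.14].

## Interface

Orientations are given as a unit quaternion [x, y, z, w].
In Python, from workcell import r gives the robot as it stands. The module is installed in compiled form; this text tells all that it offers.
- The arm moves only by the tool jog_arm, never from a script. Its argument "steps" is a list that holds one entry, the list of rows, each a list of 7 numbers: the turn, a rotation vector about the tool's x, y, z in degrees, then the shift along the tool's x, y, z in m, then the closure, from -1 (fully open) to 1 (shut). In form: [[[wx, wy, wz, dx, dy, dz, jaw], ...]]. A call has 1 to 8 rows; each row shifts and turns the commanded pose from where the row before left it, along the tool's axes as they then stand; what a row does not reach is not made up. A row lasts 1/8 s, in which the tool goes at most 62.5 mm and 10.7 degrees, less where a joint would pass 70% of its speed; a pose out of reach is approached as far as the arm can. A call is refused whole if a number of a shift passes 0.0625 or a number of a turn 10.7, either way. A call with a gripper value outside its range is refused whole. The fingers move at their own pace and stop on an object; "squeeze" is the grip in N (left out, the last holds). Time passes only in rows, so rows that do not move let the fingers close. It gives the time, the measured TCP pose, the force, the opening and the grip force at its end, in the units of the state.
- r.sense(): the state, without advancing time (a new reading comes with each control period).
- r.capture(name): name is "side" or "top" or "wrist"; returns (picture, depth): 384x512x3 uint8, blue, green, red; 384x512 float32, mm along the optical axis (not along the pixel's ray), 0 where there is no reading.
- r.camera_model(name): a dict with "fx", "fy", "cx", "cy" (pixels), "position" and "attitude" of the camera in the world. Camera axes: x right, y up, looking along -z (the intrinsics and any distortion apply to the point x, -y, -z); pixel columns grow to the right and rows downward; lengths in mm; the calibration is good to about 2 mm. A picture is of the moment at which its call begins: read the wrist's pose just before it. camera_model takes no time and is no camera call; for the wrist camera it gives the pose at the moment of the call.
- r.sign_off(): hands the job in; it is judged then, once.
The state is a dict: "time": time; "joint_pos": joint angles; "dq": joint speeds; "joint_efforts": joint torques, N m; "tool_pos": TCP position; "tcp_rot": TCP orientation; "wrist_force": force on the tool from outside, world axes, zero at the start; "ft_torque": the same for the moment, N m; "width": finger opening in mm; "finger_force": force on a finger pad.
Only numpy, scipy, OpenCV 4.12 (cv2) and the standard library are available. Lean on these libraries where they do the work, as an engineer would, in place of code of your own. Each camera call takes 0.05 s, during which the arm holds its last target. There are 200 camera calls.

## Task

Put the pressure on the left-hand top feed roller of the bamboo strip machine: press its T-handle down against the spring so that the hook comes out below, turn the hook in under the brass post on the green roller arm, and ease the handle up gently, neither letting it snap nor forcing it, until the hook holds the post and the roller bears on the slat; then let go. Leave the slat where it lies in the machine and do not disturb the other things on the bench.

Things in the scene. Friction and masses are not known exactly. Their poses are not given: they have to be found in the camera images.
- machine: Grey bench-top machine that feeds bamboo slats, fixed, 150 x 380 x 210 mm (x, y, z). Origin: centre of its underside; +x out of its roller face (away from the robot), +y to the left seen from the robot, z up. That face has two like pressure stations: the right one (rod at x 110, y -38 mm) is hooked already, the left one (rod at x 110, y 132 mm) is to be hooked.
- t_handle (a point): Centre of the left T-handle: a level steel bar 12 mm thick, 66 mm long, on the upright 8 mm hook rod, 282 mm above the bench when up. z up, x along the bar to its red-sleeved end, the way the hook below points. Under the bar 28 mm are clear, down to a 25 mm wide spring collar that moves with it. It turns with slight friction and stays at the angle where it is left.
- plunger (a joint): How far the left T-handle and hook are pressed down, m: 0 up, 0.042 at the hard stop. The spring pushes back with 2.5 N at first and 12 N just before the stop. When the hook holds the post and the roller bears on the slat it stands at 0.008 to 0.024, depending on where the post is clamped.
- hook_rod: The same left T-handle, rod and hook as one part. Origin on the rod's axis at the top of the hook bar (162 mm above the bench when up); x: the way the hook points. To catch, it must point to the machine's -y. It starts turned 115 to 166 degrees counter-clockwise from that (seen from above) and comes in clockwise past +x, usually in two grasps; 14 degrees beyond -y it meets a stop.
- hook_seat (a point): Middle of the hook's seat, 12 mm out from the rod's axis and 4 mm above the hook bar, where the post's axis comes to lie. Axes as hook_rod. The hook bar is 8 mm wide, 6 mm thick and reaches 24 mm from the axis; its last 5 mm carry a lip 5 mm high. Handle up, the hook passes over the post; the lip goes under it when pressed 21 to 41 mm, depending on where the post is clamped.
- roller_arm: Left green roller arm. Origin on its level, stiff pivot (along the machine's x), 145 mm up; roller 50 mm to the machine's -y. Its tail, 50 mm to +y, has an upright slot in which the brass catch post is clamped: 8 mm thick, level from x 90 to 128 mm, 12 mm to the -y side of the rod's axis, 142 to 158 mm up when the roller bears, 8 to 11 mm lower at the start; its exact height is not measured.
- roller (a point): Centre of the left black top roller, 44 mm across, 38 mm wide, on the arm; 130 mm above the bench when it bears on the slat, 8 to 11 mm higher at the start.
- slat: Bamboo slat 430 x 26 x 8 mm lying in the machine along its y, loose on the lower rollers, its underside 100 mm above the bench. Origin: centre of its underside.
- slat_center (a point): Centre of that slat.
- slat_b_center (a point): Centre of a pale bamboo slat lying on the bench beyond the machine, 360 x 26 x 8 mm; a bystander.
- slat_c_center (a point): Centre of a tan bamboo slat lying on the bench beyond the machine, 320 x 26 x 10 mm; a bystander.
- oil_bottle: A bystander on the bench: yellow oil bottle with a red cap, 52 mm across, 150 mm tall. Origin: centre of its underside.
- wrench: A bystander on the bench: steel spanner, 180 mm long. Origin: centre of its underside.
- brush: A bystander on the bench: bench brush, 200 mm long. Origin: centre of its underside.
- mallet: A bystander on the bench: hammer, 260 mm long. Origin: centre of its underside.
- mug: A bystander on the bench: blue mug, 76 mm across, 85 mm tall. Origin: centre of its underside.
- bowl: A bystander on the bench: brown bowl, 150 mm across, 55 mm tall. Origin: centre of its underside.

How it is judged:
By the outcome, as a careful person would: the job done as asked, in the order asked, and still so for the second after the job is handed in, with the robot touching nothing.
It also fails if it takes over 51 s, if anything falls off the work surface, if the arm or the gripper's body presses on something with over 40 N, if the wrist force passes 120 N, or if a joint passes its speed limit or range.

## Working session

There is one attempt and no reset: what is moved stays moved. The work goes in short steps, Python scripts to look and compute and a tool call to move; the robot and the scene stay as the last step left them, time stands still between calls to the robot, and variables do not carry over. Pictures are saved under pics/ and viewed, at most 10 in all, crops included, and the job is handed in when it is done.

Besides the shell and the picture viewer there is one more tool, called after ">>>" as name(argument=value, ...), one argument or row to a line, values as JSON. jog_arm: Moves the arm, as the interface text tells. Its arguments: {"type":"object","properties":{"steps":{"type":"array","items":{"type":"array","items":{"type":"array","items":{"type":"number"}}}},"squeeze":{"type":"number"}},"required":["steps"]}

```bash
mkdir -p pics; python3 - <<'E'
from workcell import r
import cv2,numpy as np
s=r.sense();print(s)
for n in("side","top"):
    p,d=r.capture(n);cv2.imwrite(f"pics/{n}0.png",p);np.save(f"{n}0.npy",d);print(n,r.camera_model(n))
E
```

```text
{'time': 0.0, 'joint_pos': array([-1.26319258e+00,  3.26946384e-01, -1.93588268e-01,  1.05199487e+00,
        3.72603345e-05,  1.43659990e+00]), 'dq': array([-0.00067974,  0.00081035, -0.00133715, -0.00119471, -0.00011353,
       -0.00129959]), 'joint_efforts': array([ 1.32230329e-03, -4.43391895e+01,  2.62444568e+01,  1.52618863e-02,
        1.00178497e-04,  1.43027520e-06]), 'tool_pos': array([ 235.00718981, -496.62193281,  230.4988073 ]), 'tcp_rot': array([ 9.75700265e-01,  2.19107833e-01, -5.64827265e-05, -8.64953585e-04]), 'wrist_force': array([-0.18519356, -0.53553317,  0.74746628]), 'ft_torque': array([ 0.04231041,  0.03697012, -0.00611613]), 'finger_force': 0.0, 'width': 85.32790098726683}
side {'fx': 412.4451888813229, 'fy': 412.4451888813229, 'cx': 250.91137974829135, 'cy': 190.82939944804824, 'position': array([  372.30321349, -1131.88943442,  1304.35405735]), 'attitude': array([ 0.37876583, -0.03221188, -0.06759537,  0.92245851])}
top {'fx': 484.5150175076927, 'fy': 484.5150175076927, 'cx': 249.8317317202515, 'cy': 192.75863525192457, 'position': array([ 227.07066351,  -43.11305629, 1815.79517131]), 'attitude': array([ 0.06634169, -0.06517954, -0.69906113,  0.70898797])}
```

View pics/side0.png

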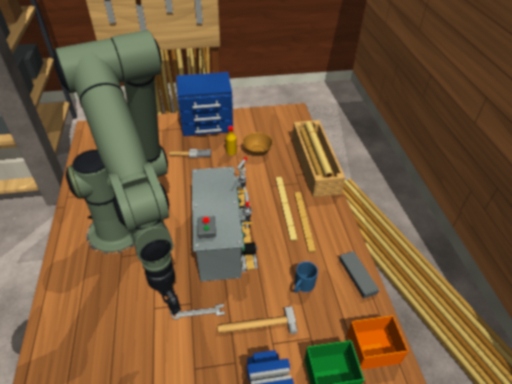

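View pics/top0.png

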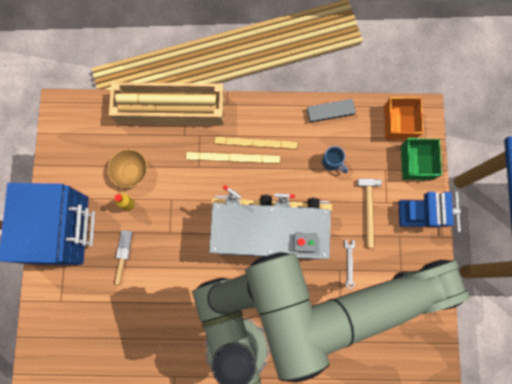

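The top view shows the machine around (270,230), with the left T-handle's red end near (226,187). In the side view the handles run down the machine's right edge, near (242,165) and (247,210). I'll crop both closer.

```bash
python3 - <<'E'
import cv2,numpy as np
t=cv2.imread("pics/top0.png")[175:265,200:340];s=cv2.imread("pics/side0.png")[145:285,180:270]
a=cv2.resize(t,None,fx=5,fy=5,interpolation=cv2.INTER_CUBIC);cv2.imwrite("pics/t1.png",a)
a=cv2.resize(s,None,fx=4,fy=4,interpolation=cv2.INTER_CUBIC);cv2.imwrite("pics/s1.png",a)
E
```

```text
(no output)
```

View pics/t1.png

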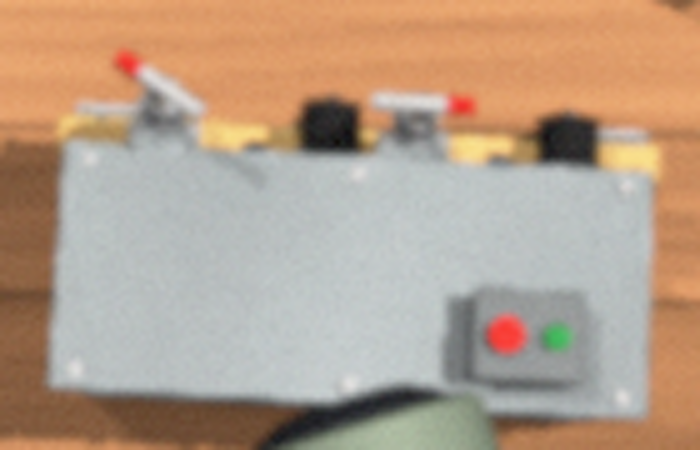

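The crop shows the left T-handle from its red end at (125,62) to its plain end at (200,108). The machine's top corners are at about (65,143), (650,172), (648,415) and (50,388). The right handle runs from (375,101) to (470,105).

```bash
cat >h.py <<'E'
import numpy as np
from workcell import r
from scipy.spatial.transform import Rotation as R
def cast(m,u,v,z):
    d=R.from_quat(m["attitude"]).apply([(u-m["cx"])/m["fx"],-(v-m["cy"])/m["fy"],-1.])
    p=np.array(m["position"]);return p+d*(z-p[2])/d[2]
def st():
    s=r.sense();Q=R.from_quat(s["tcp_rot"])
    print("t%.2f"%s["time"],"pos",s["tool_pos"].round(1),"x",Q.as_matrix()[:,0].round(3),"z",Q.as_matrix()[:,2].round(3),"F",s["wrist_force"].round(1),"w %.1f ff %.1f"%(s["width"],s["finger_force"]),"q",s["joint_pos"].round(2))
    return s,Q
E
python3 - <<'E'
from h import *
m=r.camera_model("top")
f=lambda u,v,z:cast(m,200+u/5-.4,175+v/5-.4,z)
c=[f(*p,210) for p in((65,143),(650,172),(648,415),(50,388))]
for p in c:print(p.round(1))
print(np.linalg.norm(c[0]-c[1]),np.linalg.norm(c[1]-c[2]))
ey=(c[0]-c[1]+c[3]-c[2]);ey/=np.linalg.norm(ey);ex=np.array([ey[1],-ey[0],0]);ctr=sum(c)/4
print("yaw",np.degrees(np.arctan2(ex[1],ex[0])),"ctr",ctr)
print("rodL",ctr+110*ex+132*ey,"rodR",ctr+110*ex-38*ey)
A,B=f(125,62,282),f(200,108,282);print("handle",A,B,(A+B)/2,np.linalg.norm(A-B),np.degrees(np.arctan2(*(A-B)[1::-1])))
# depth points on handle
A,B=f(375,101,268),f(470,105,268);print("handleR",A,B,(A+B)/2,np.linalg.norm(A-B))
st();print(r.camera_model("wrist"))
E
```

```text
[492.2  86.2 210. ]
[ 478.  -306.4  210. ]
[ 316.3 -302.4  210. ]
[328.4  91.5 210. ]
392.8782755872995 161.7795289457208
yaw -1.9140476983669437 ctr [ 403.74668574 -107.77016603  210.        ]
rodL [518.09414121  20.48216115 210.        ] rodR [ 512.41610361 -149.42298853  210.        ]
handle [533.86578982  43.20234068 282.        ] [504.36587636  -5.76747228 282.        ] [519.11583309  18.7174342  282.        ] 57.16893802481752 58.93481267633865
handleR [ 513.11706402 -119.01716288  268.        ] [ 511.34367756 -180.71670119  268.        ] [ 512.23037079 -149.86693204  268.        ] 61.72501864318157
t0.10 pos [ 235.  -496.7  230.6] x [0.904 0.428 0.   ] z [-0.     0.002 -1.   ] F [-0.2 -0.2 -0.3] w 85.8 ff 0.0 q [-1.26  0.33 -0.19  1.05  0.    1.44]
{'fx': 297.294687490896, 'fy': 297.294687490896, 'cx': 253.8399923913079, 'cy': 196.93051055110377, 'position': array([ 306.84455451, -463.33085078,  373.03414789]), 'attitude': array([-0.13175856,  0.08456303, -0.52830485,  0.83449551])}
```

>>> jog_arm(
  steps=[
    [[0,0,0,0,0,-0.05,-1],[0,0,0,0,0,-0.05,-1],[0,0,0,0,0,-0.05,-1],[0,0,0,0.0478,-0.0345,0,-1],[0,0,0,0.0478,-0.0345,0,-1],[0,0,0,0.0478,-0.0345,0,-1],[0,0,0,0.0478,-0.0345,0,-1],[0,0,0,0.0478,-0.0345,0,-1]],
  ],
)

```text
time: 1.1
tool_pos: [377.9, -237.3, 381.1]
tcp_rot: [0.976, 0.219, -0.0, -0.0]
wrist_force: [0.2, -1.7, 0.1]
width: 85.0
finger_force: 0.0
```

>>> jog_arm(
  steps=[
    [[0,0,0,0.0478,-0.0345,0,-1],[0,0,0,0.0478,-0.0345,0,-1],[0,0,0,0.0478,-0.0345,0,-1],[0,0,0,0.0478,-0.0345,0,-1],[0,0,0,0.0478,-0.0345,0,-1],[0,0,-10.7,0,0,0,-1],[0,0,-10.7,0,0,0,-1],[0,0,-10.7,0,0,0,-1]],
  ],
)

```text
time: 2.1
tool_pos: [519.6, 19.5, 380.7]
tcp_rot: [0.875, 0.483, -0.001, -0.0]
wrist_force: [0.7, 0.2, 1.0]
width: 85.5
finger_force: 0.0
```

>>> jog_arm(
  steps=[
    [[0,0,-10.7,0,0,0,-1],[0,0,-10.7,0,0,0,-1],[0,0,-10.7,0,0,0,-1],[0,0,-10.7,0,0,0,-1],[0,0,-10.7,0,0,0,-1],[0,0,-10.7,0,0,0,-1],[0,0,-10.7,0,0,0,-1],[0,0,-10.7,0,0,0,-1]],
  ],
)

```text
time: 3.1
tool_pos: [519.5, 19.1, 380.8]
tcp_rot: [0.314, 0.949, -0.0, -0.0]
wrist_force: [0.4, -0.4, -0.4]
width: 85.2
finger_force: 0.0
```

>>> jog_arm(
  steps=[
    [[0,0,-10.7,0,0,0,-1],[0,0,-10.7,0,0,0,-1],[0,0,-10.7,0,0,0,-1],[0,0,-10.7,0,0,0,-1],[0,0,-10.7,0,0,0,-1],[0,0,-10.7,0,0,0,-1],[0,0,-10.7,0,0,0,-1],[0,0,-10.7,0,0,0,-1]],
  ],
)

```text
time: 4.1
tool_pos: [519.5, 19.1, 380.8]
tcp_rot: [-0.414, 0.91, 0.0, -0.0]
wrist_force: [-0.1, -0.0, 1.0]
width: 85.0
finger_force: 0.0
```

```bash
python3 - <<'E'
from h import *
import cv2
s,Q=st();m=r.camera_model("wrist");p,d=r.capture("wrist");cv2.imwrite("pics/w1.png",p);np.save("w1.npy",d)
np.save("w1m.npy",m,allow_pickle=True);print(m)
E
```

```text
t4.10 pos [519.5  19.1 380.8] x [-0.656 -0.754  0.001] z [-0.001  0.    -1.   ] F [-0.1 -0.   1. ] w 85.0 ff 0.0 q [-0.11  0.22  0.04  1.39 -0.   -0.96]
{'fx': 297.294687490896, 'fy': 297.294687490896, 'cx': 253.8399923913079, 'cy': 196.93051055110377, 'position': array([467.23857714, -41.43804543, 523.29927182]), 'attitude': array([-0.05469247, -0.14737645,  0.92488506,  0.34623192])}
```

View pics/w1.png

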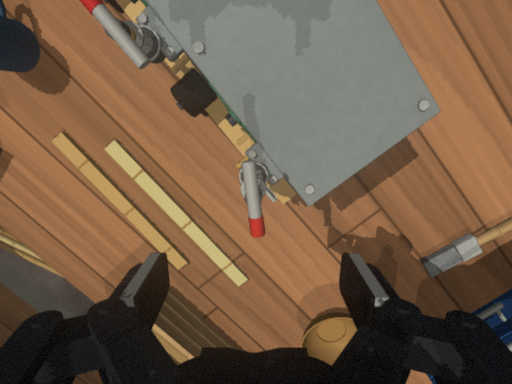

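The wrist view shows the left handle from its plain end at about (249,162) to its red tip at (258,235). The machine's left-end top corners are at (308,205) and (437,108).

```bash
python3 - <<'E'
from h import *
import cv2
m=np.load("w1m.npy",allow_pickle=True).item();d=np.load("w1.npy");p=cv2.imread("pics/w1.png")
hsv=cv2.cvtColor(p,cv2.COLOR_BGR2HSV);h,s,v=cv2.split(hsv)
red=((h<8)|(h>172))&(s>150)&(v>80);red[:, :200]=0;red[260:]=0;red[:,300:]=0
print(d[165:235:10,252].round(0), "handle depth expected",m["position"][2]-288)
rod=np.zeros_like(red);rod[155:240,235:275]=True
bar=rod&(np.abs(d-(m["position"][2]-285)*1.0)<45)&((s<60)&(v>110)|red)
ys,xs=np.nonzero(bar);n=cv2.minAreaRect(np.c_[xs,ys].astype(np.float32));print(n,len(xs))
ry,rx=np.nonzero(red);print("red",rx.mean(),ry.mean(),len(rx))
for a,b in(((249,162),(258,235)),):
    A,B=cast(m,*a,284),cast(m,*b,284);print(A,B,(A+B)/2,np.linalg.norm(A-B),np.degrees(np.arctan2(*(B-A)[1::-1])))
print(cast(m,*n[0],284))
A,B=cast(m,308,205,210),cast(m,437,108,210);print("corners",A,B,np.degrees(np.arctan2(*(A-B)[1::-1])),np.linalg.norm(A-B))
ex=(A-B)/np.linalg.norm(A-B);ey=np.array([-ex[1],ex[0],0]);print("rod",(A+B)/2+110*ex-58*ey)
# 3D from depth for bar pixels
M=R.from_quat(m["attitude"])
dd=d[ys,xs];P=M.apply(np.c_[(xs-m["cx"])/m["fx"]*dd,-(ys-m["cy"])/m["fy"]*dd,-dd])+m["position"]
k=np.abs(P[:,2]-284)<8;P=P[k];c=P.mean(0);u=np.linalg.svd(P-c)[2][0];t=(P-c)@u
print("bar3d",c,u,np.degrees(np.arctan2(u[1],u[0])),t.min(),t.max(),len(P),c+u*(t.min()+t.max())/2)
E
```

```text
[241. 242. 246. 247. 251. 253. 255.] handle depth expected 235.29927181941696
((254.55487060546875, 197.8360595703125), (76.81072998046875, 23.761266708374023), 76.90811157226562) 999
red 256.63498098859316 227.19011406844106 263
[501.69941728  -7.53859674 284.        ] [538.86340286  46.76588747 284.        ] [520.28141007  19.61364536 284.        ] 65.80379038155343 55.61370105204891
[518.47092662  18.66261901 284.        ]
corners [494.76351744  82.88791025 210.        ] [332.58635515  86.1833031  210.        ] -1.164073409771394 162.21063955093783
rod [522.47393441  24.31287003 210.        ]
bar3d [520.29248972  17.95537132 286.82189288] [0.54686777 0.83718874 0.00711742] 56.846659024382355 -32.80830016915351 34.173384670397304 946 [520.66575008  18.52678801 286.82675082]
```

>>> jog_arm(
  steps=[
    [[0,0,-7.5,0,0,0,-1],[0,0,0,-0.0004,-0.0007,0.04,-1],[0,0,0,0,0,0.04,-1],[0,0,0,0,0,0.025,-1],[0,0,0,0,0,0.014,-1],[0,0,0,0,0,0,0.3],[0,0,0,0,0,0,0.3],[0,0,0,0,0,0,0.3]],
  ],
  squeeze=40,
)

```text
time: 5.15
tool_pos: [521.3, 18.9, 263.4]
tcp_rot: [-0.47, 0.883, -0.001, 0.001]
wrist_force: [-0.3, 0.2, 0.0]
width: 32.2
finger_force: 0.0
```

```bash
python3 - <<'E'
from h import *
import cv2
s,Q=st();p,d=r.capture("wrist");cv2.imwrite("pics/w2.png",p)
E
```

```text
t5.15 pos [521.3  18.9 263.4] x [-0.558 -0.83  -0.001] z [ 0.002 -0.    -1.   ] F [-0.3  0.2  0. ] w 32.2 ff 0.0 q [-0.11  0.25 -0.21  1.11 -0.   -1.08]
```

View pics/w2.png

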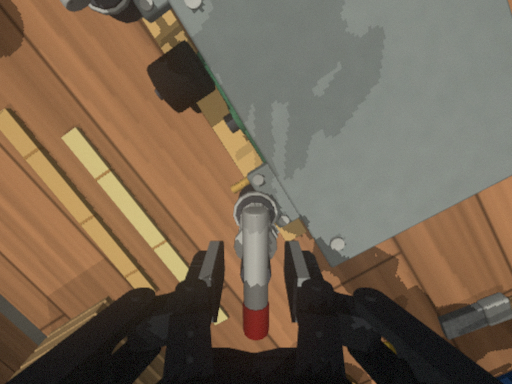

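The bar runs straight down column 256, centred between the fingers at about columns 212 and 297. The brass post tip shows at (240,185). I'll close on the bar.

>>> jog_arm(
  steps=[
    [[0,0,0,0,0,0,1],[0,0,0,0,0,0,1],[0,0,0,0,0,0,1],[0,0,0,0,0,0,1]],
  ],
  squeeze=50,
)

```text
time: 5.7
tool_pos: [520.6, 19.1, 262.5]
tcp_rot: [-0.47, 0.882, 0.0, 0.0]
wrist_force: [-0.9, 1.3, 3.5]
width: 10.3
finger_force: 48.7
```

>>> jog_arm(
  steps=[
    [[0,0,0,0,0,0.004,1],[0,0,0,0,0,0.004,1],[0,0,0,0,0,0.004,1],[0,0,0,0,0,0.004,1],[0,0,0,0,0,0.004,1]],
  ],
)

```text
time: 6.32
tool_pos: [520.7, 19.1, 242.4]
tcp_rot: [-0.47, 0.882, -0.0, 0.0]
wrist_force: [-2.4, 1.7, 7.7]
width: 10.1
finger_force: 49.0
```

>>> jog_arm(
  steps=[
    [[0,0,0,0,0,0.004,1],[0,0,0,0,0,0.004,1],[0,0,0,0,0,0.004,1],[0,0,0,0,0,0.004,1],[0,0,0,0,0,0.002,1],[0,0,0,0,0,0.001,1],[0,0,0,0,0,0.001,1]],
  ],
)

```text
time: 7.2
tool_pos: [520.8, 19.1, 223.2]
tcp_rot: [-0.47, 0.882, -0.0, 0.001]
wrist_force: [-2.9, 1.8, 11.5]
width: 10.2
finger_force: 49.5
```

```bash
python3 - <<'E'
from h import *
st()
E
```

```text
t7.20 pos [520.8  19.1 223.2] x [-0.557 -0.83  -0.001] z [ 0.001  0.    -1.   ] F [-2.9  1.8 11.5] w 10.2 ff 49.5 q [-0.11  0.28 -0.28  1.01  0.   -1.08]
```

>>> jog_arm(
  steps=[
    [[0,0,0,0,0,0.001,1],[0,0,6,0,0,0,1],[0,0,8,0,0,0,1],[0,0,8,0,0,0,1],[0,0,8,0,0,0,1],[0,0,0,0,0,0,1]],
  ],
)

```text
time: 7.95
tool_pos: [520.9, 18.9, 222.3]
tcp_rot: [-0.226, 0.974, -0.0, 0.001]
wrist_force: [-2.8, 1.5, 11.9]
width: 10.5
finger_force: 49.6
```

>>> jog_arm(
  steps=[
    [[0,0,8,0,0,0,1],[0,0,8,0,0,0,1],[0,0,8,0,0,0,1],[0,0,8,0,0,0,1],[0,0,8,0,0,0,1],[0,0,8,0,0,0,1],[0,0,8,0,0,0,1],[0,0,4,0,0,0,1]],
  ],
)

```text
time: 8.95
tool_pos: [520.9, 18.6, 222.3]
tcp_rot: [0.293, 0.956, -0.0, 0.001]
wrist_force: [-3.2, 0.3, 12.1]
width: 10.2
finger_force: 49.5
```

>>> jog_arm(
  steps=[
    [[0,0,5,0,0,0,1],[0,0,5,0,0,0,1],[0,0,5,0,0,0,1],[0,0,5,0,0,0,1],[0,0,0,0,0,0,1]],
  ],
)

```text
time: 9.57
tool_pos: [520.8, 18.5, 222.3]
tcp_rot: [0.453, 0.891, -0.0, 0.001]
wrist_force: [-2.9, 0.4, 10.8]
width: 10.3
finger_force: 49.5
```

```bash
python3 - <<'E'
from h import *
s,Q=st();print(s["ft_torque"])
import cv2
p,d=r.capture("wrist");cv2.imwrite("pics/w3.png",p);np.save("w3.npy",d)
E
```

```text
t9.57 pos [520.8  18.5 222.3] x [-0.589  0.808 -0.002] z [ 0.001 -0.001 -1.   ] F [-2.9  0.4 10.8] w 10.3 ff 49.5 q [-0.11  0.28 -0.28  1.01 -0.    0.84]
[-0.02394497  0.65809395 -0.03048728]
```

View pics/w3.png

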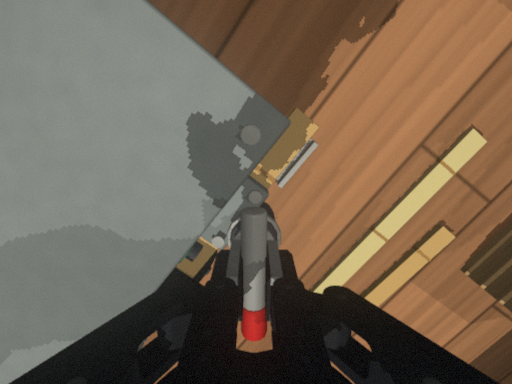

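The handle is still square in the grip, with its red end at (255,323) and the hook now at about −54°. About 38° remains.

>>> jog_arm(
  steps=[
    [[0,0,4,0,0,0,1],[0,0,4,0,0,0,1],[0,0,4,0,0,0,1],[0,0,4,0,0,0,1],[0,0,4,0,0,0,1]],
  ],
)

```text
time: 10.25
tool_pos: [520.7, 18.5, 222.2]
tcp_rot: [0.602, 0.798, -0.0, 0.001]
wrist_force: [-3.7, 0.6, 12.0]
width: 10.4
finger_force: 49.6
```

>>> jog_arm(
  steps=[
    [[0,0,4,0,0,0,1],[0,0,4,0,0,0,1],[0,0,4,0,0,0,1],[0,0,4,0,0,0,1],[0,0,2,0,0,0,1],[0,0,0,0,0,0,1]],
  ],
)

```text
time: 11.0
tool_pos: [520.6, 18.5, 222.2]
tcp_rot: [0.719, 0.695, -0.0, 0.001]
wrist_force: [-3.9, -0.6, 10.9]
width: 10.2
finger_force: 49.6
```

```bash
python3 - <<'E'
from h import *
s,Q=st();print(s["ft_torque"])
E
```

```text
t11.00 pos [520.6  18.5 222.2] x [ 0.033  0.999 -0.001] z [ 0.001 -0.001 -1.   ] F [-3.9 -0.6 10.9] w 10.2 ff 49.6 q [-0.11  0.28 -0.28  1.01 -0.    1.5 ]
[-0.01185557  0.82005577 -0.01878144]
```

>>> jog_arm(
  steps=[
    [[0,0,0,0,0,-0.002,1],[0,0,0,0,0,-0.002,1],[0,0,0,0,0,-0.002,1],[0,0,0,0,0,0,1]],
  ],
)

```text
time: 11.5
tool_pos: [520.6, 18.5, 228.2]
tcp_rot: [0.719, 0.695, -0.0, 0.001]
wrist_force: [-3.6, -0.5, 9.2]
width: 10.1
finger_force: 49.4
```

>>> jog_arm(
  steps=[
    [[0,0,0,0,0,-0.002,1],[0,0,0,0,0,-0.002,1],[0,0,0,0,0,0,1]],
  ],
)

```text
time: 11.88
tool_pos: [520.6, 18.5, 232.0]
tcp_rot: [0.719, 0.695, -0.0, 0.001]
wrist_force: [-2.5, 0.1, 9.2]
width: 10.4
finger_force: 49.4
```

>>> jog_arm(
  steps=[
    [[0,0,0,0,0,-0.002,1],[0,0,0,0,0,-0.002,1],[0,0,0,0,0,0,1]],
  ],
)

```text
time: 12.25
tool_pos: [520.6, 18.5, 235.9]
tcp_rot: [0.719, 0.695, -0.0, 0.001]
wrist_force: [-2.9, -0.7, 8.8]
width: 10.1
finger_force: 49.3
```

>>> jog_arm(
  steps=[
    [[0,0,0,0,0,-0.001,1],[0,0,0,0,0,-0.001,1],[0,0,0,0,0,0,1]],
  ],
)

```text
time: 12.62
tool_pos: [520.5, 18.5, 237.8]
tcp_rot: [0.719, 0.695, -0.0, 0.001]
wrist_force: [-3.2, -0.3, 7.9]
width: 10.3
finger_force: 49.3
```

>>> jog_arm(
  steps=[
    [[0,0,0,0,0,-0.001,1],[0,0,0,0,0,-0.001,1],[0,0,0,0,0,0,1]],
  ],
)

```text
time: 13.0
tool_pos: [520.5, 18.5, 239.7]
tcp_rot: [0.719, 0.695, -0.0, 0.001]
wrist_force: [-2.6, -0.8, 7.7]
width: 10.4
finger_force: 49.2
```

>>> jog_arm(
  steps=[
    [[0,0,0,0,0,-0.001,1],[0,0,0,0,0,-0.001,1],[0,0,0,0,0,0,1]],
  ],
)

```text
time: 13.38
tool_pos: [520.5, 18.5, 241.5]
tcp_rot: [0.719, 0.695, -0.0, 0.0]
wrist_force: [-3.8, -0.3, 6.8]
width: 10.1
finger_force: 49.1
```

>>> jog_arm(
  steps=[
    [[0,0,0,0,0,-0.001,1],[0,0,0,0,0,-0.001,1],[0,0,0,0,0,0,1]],
  ],
)

```text
time: 13.75
tool_pos: [520.5, 18.5, 243.5]
tcp_rot: [0.719, 0.695, -0.0, 0.0]
wrist_force: [-2.2, -0.3, 6.9]
width: 10.6
finger_force: 49.0
```

>>> jog_arm(
  steps=[
    [[0,0,0,0,0,-0.001,1],[0,0,0,0,0,-0.001,1],[0,0,0,0,0,0,1]],
  ],
)

```text
time: 14.12
tool_pos: [520.5, 18.5, 245.3]
tcp_rot: [0.719, 0.695, -0.0, 0.0]
wrist_force: [-2.5, -0.7, 5.1]
width: 10.2
finger_force: 49.0
```

>>> jog_arm(
  steps=[
    [[0,0,0,0,0,-0.001,1],[0,0,0,0,0,-0.001,1],[0,0,0,0,0,0,1]],
  ],
)

```text
time: 14.5
tool_pos: [520.5, 18.6, 247.3]
tcp_rot: [0.719, 0.695, -0.0, 0.0]
wrist_force: [-1.6, -2.0, 5.3]
width: 10.5
finger_force: 49.0
```

>>> jog_arm(
  steps=[
    [[0,0,0,0,0,-0.001,1],[0,0,0,0,0,0,1]],
  ],
)

```text
time: 14.75
tool_pos: [520.5, 18.6, 248.3]
tcp_rot: [0.719, 0.695, -0.0, 0.0]
wrist_force: [-1.4, -3.6, 4.5]
width: 10.4
finger_force: 48.9
```

>>> jog_arm(
  steps=[
    [[0,0,0,0,0,-0.001,1],[0,0,0,0,0,0,1]],
  ],
)

```text
time: 15.0
tool_pos: [520.5, 18.7, 249.3]
tcp_rot: [0.719, 0.695, -0.0, 0.0]
wrist_force: [-2.6, -2.8, 4.2]
width: 9.7
finger_force: 48.9
```

```bash
python3 - <<'E'
from h import *
import cv2
s,Q=st();print(s["ft_torque"])
p,d=r.capture("wrist")
a=p[90:290,170:350];cv2.imwrite("pics/w4.png",cv2.resize(a,None,fx=3,fy=3,interpolation=cv2.INTER_CUBIC))
E
```

```text
t15.00 pos [520.5  18.7 249.3] x [ 0.033  0.999 -0.001] z [-0.    -0.001 -1.   ] F [-2.6 -2.8  4.2] w 9.7 ff 48.9 q [-0.11  0.26 -0.24  1.07 -0.    1.5 ]
[-0.6877571   0.50524548 -0.01042815]
```

View pics/w4.png

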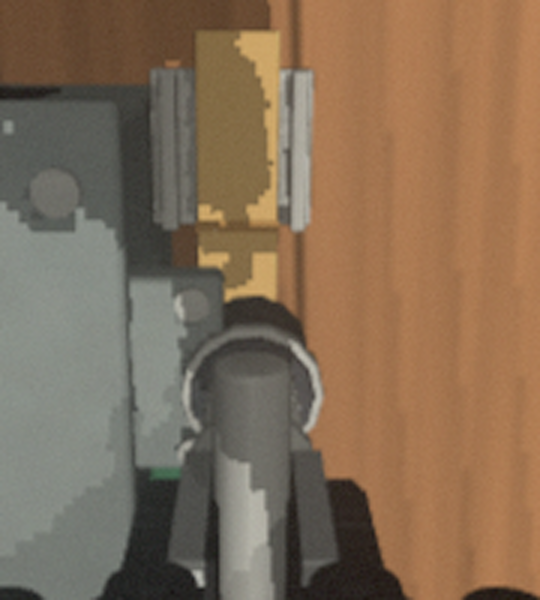

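The post is hidden under the collar, but the change in side force and moment shows the hook is now loading it. I'll keep easing up in small steps.

>>> jog_arm(
  steps=[
    [[0,0,0,0,0,-0.001,1],[0,0,0,0,0,0,1]],
  ],
)

```text
time: 15.3
tool_pos: [520.5, 18.8, 250.3]
tcp_rot: [0.719, 0.695, -0.0, 0.0]
wrist_force: [-2.2, -4.1, 4.8]
width: 10.3
finger_force: 48.9
```

>>> jog_arm(
  steps=[
    [[0,0,0,0,0,-0.001,1],[0,0,0,0,0,0,1]],
  ],
)

```text
time: 15.55
tool_pos: [520.4, 18.7, 250.8]
tcp_rot: [0.719, 0.695, -0.0, -0.0]
wrist_force: [-1.4, -4.2, 0.0]
width: 10.4
finger_force: 48.7
```

>>> jog_arm(
  steps=[
    [[0,0,0,0,0,-0.001,1],[0,0,0,0,0,0,1]],
  ],
)

```text
time: 15.8
tool_pos: [520.4, 18.7, 251.1]
tcp_rot: [0.719, 0.695, -0.001, -0.0]
wrist_force: [0.6, -5.6, -4.5]
width: 9.8
finger_force: 48.7
```

```bash
python3 - <<'E'
from h import *
s,Q=st();print(s["ft_torque"])
E
```

```text
t15.80 pos [520.4  18.7 251.1] x [ 0.033  0.999 -0.   ] z [-0.001 -0.    -1.   ] F [ 0.6 -5.6 -4.5] w 9.8 ff 48.7 q [-0.11  0.26 -0.23  1.08 -0.    1.5 ]
[-0.97984599 -0.0783696  -0.04023709]
```

>>> jog_arm(
  steps=[
    [[0,0,0,0,0,0.001,1],[0,0,0,0,0,0,1]],
  ],
)

```text
time: 16.05
tool_pos: [520.4, 18.8, 250.8]
tcp_rot: [0.719, 0.695, -0.0, -0.0]
wrist_force: [-2.2, -4.3, 0.1]
width: 10.0
finger_force: 49.4
```

>>> jog_arm(
  steps=[
    [[0,0,0,0,0,0,0.5],[0,0,0,0,0,0,0.2],[0,0,0,0,0,0,0],[0,0,0,0,0,0,-0.5],[0,0,0,0,0,0,-0.5],[0,0,0,0,0,0,-0.5]],
  ],
)

```text
time: 16.8
tool_pos: [520.6, 19.0, 251.3]
tcp_rot: [0.719, 0.695, 0.0, -0.0]
wrist_force: [0.2, -0.6, 0.2]
width: 64.2
finger_force: 0.0
```

>>> jog_arm(
  steps=[
    [[0,0,0,0,0,-0.02,-0.5],[0,0,0,0,0,-0.04,-0.5],[0,0,0,0,0,-0.05,-0.5],[0,0,0,0,0,0,-0.5]],
  ],
)

```text
time: 17.3
tool_pos: [522.5, 18.8, 365.4]
tcp_rot: [0.719, 0.695, 0.003, 0.003]
wrist_force: [-0.1, -0.3, -0.1]
width: 63.9
finger_force: 0.0
```

```bash
python3 - <<'E'
from h import *
import cv2
s,Q=st();m=r.camera_model("wrist");p,d=r.capture("wrist")
np.save("w5m.npy",m,allow_pickle=True);np.save("w5.npy",d);cv2.imwrite("pics/w5.png",p)
hh,ss,v=cv2.split(cv2.cvtColor(p,cv2.COLOR_BGR2HSV))
ys,xs=np.nonzero(d>0);dd=d[ys,xs]
P=R.from_quat(m["attitude"]).apply(np.c_[(xs-m["cx"])/m["fx"]*dd,-(ys-m["cy"])/m["fy"]*dd,-dd])+m["position"]
c=np.array([520.5,18.8]);k=(np.linalg.norm(P[:,:2]-c,axis=1)<38)&(P[:,2]>260)&(P[:,2]<300)
q=P[k];print(len(q),np.percentile(q[:,2],[5,50,95]));q0=q.mean(0);u=np.linalg.svd(q-q0)[2][0];t=(q-q0)@u;print(q0,u,t.min(),t.max())
E
```

```text
t17.30 pos [522.5  18.8 365.4] x [ 0.033  0.999 -0.   ] z [ 0.008 -0.001 -1.   ] F [-0.1 -0.3 -0.1] w 63.9 ff 0.0 q [-0.11  0.22 -0.    1.35  0.    1.5 ]
1168 [270.48154119 274.43553557 276.31213877]
[520.10776406  20.17018826 274.05008923] [-0.03472004 -0.99928655  0.01486335] -32.02497181364791 34.91416907202468
```

View pics/w5.png

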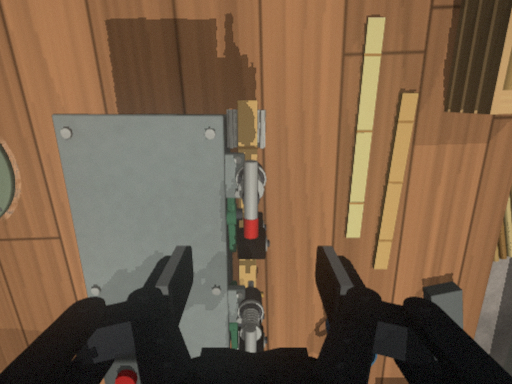

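The handle is held down, with its red end pointing toward the machine's −y: bar from (251,165) to (251,237), level about 12.5 mm lower than before. I'll check the roller height against the first wrist view.

```bash
python3 - <<'E'
from h import *
def pts(n):
    m=np.load(n+"m.npy",allow_pickle=True).item();d=np.load(n+".npy");ys,xs=np.nonzero(d>0);dd=d[ys,xs]
    return R.from_quat(m["attitude"]).apply(np.c_[(xs-m["cx"])/m["fx"]*dd,-(ys-m["cy"])/m["fy"]*dd,-dd])+m["position"]
m=np.load("w1m.npy",allow_pickle=True).item();print(cast(m,193,92,155))
ex=np.array([.9994,-.0334]);ey=np.array([.0334,.9994]);rod=np.array([520.5,18.8])
for n in("w1","w5"):
    P=pts(n);q=(P[:,:2]-rod);a=q@ex;b=q@ey
    for lo in range(-84,-38,4):
        k=(abs(a)<12)&(b>lo)&(b<=lo+4)&(P[:,2]>115)&(P[:,2]<170);print(n,lo,k.sum(),np.median(P[k,2]).round(1) if k.sum() else None)
E
```

```text
[514.90064432 -94.44965981 155.        ]
w1 -84 0 None
w1 -80 0 None
w1 -76 0 None
w1 -72 1 151.5
w1 -68 1 151.8
w1 -64 1 153.2
w1 -60 0 None
w1 -56 0 None
w1 -52 0 None
w1 -48 0 None
w1 -44 0 None
w1 -40 0 None
w5 -84 0 None
w5 -80 0 None
w5 -76 0 None
w5 -72 1 139.6
w5 -68 3 140.2
w5 -64 3 139.5
w5 -60 2 138.2
w5 -56 0 None
w5 -52 0 None
w5 -48 0 None
w5 -44 0 None
w5 -40 0 None
```

```bash
python3 - <<'E'
from h import *
def pts(n):
    m=np.load(n+"m.npy",allow_pickle=True).item();d=np.load(n+".npy");ys,xs=np.nonzero(d>0);dd=d[ys,xs]
    return R.from_quat(m["attitude"]).apply(np.c_[(xs-m["cx"])/m["fx"]*dd,-(ys-m["cy"])/m["fy"]*dd,-dd])+m["position"]
ex=np.array([.9994,-.0334]);ey=np.array([.0334,.9994]);rod=np.array([520.5,18.8])
for n in("w1","w5"):
    P=pts(n);q=(P[:,:2]-rod);a=q@ex;b=q@ey
    k=(abs(a)<16)&(abs(b+112)<30)&(P[:,2]>135)&(P[:,2]<180);print(n,k.sum(),np.percentile(P[k,2],[50,90,98]).round(1))
    k=(abs(a)<70)&(abs(b+50)<100)&(P[:,2]>195)&(P[:,2]<225);print("top",np.median(P[k,2]))
E
```

```text
w1 1053 [158.7 161.6 162.5]
top 209.69485927432487
w5 554 [149.3 151.3 152.1]
top 209.54034968709027
```

The roller's top has come down from 162 to 152 mm, so its centre is at 130 mm and it bears on the slat. The arm is clear.

```bash
python3 -c "
from workcell import r
print(r.sign_off())"
```

```text
the job is handed in; nothing more can be done
None
```

The left feed roller is under pressure: the hook holds the brass post with the handle about 12 mm down, the roller bears on the slat (top down from 162 to 152 mm), and the arm let go and was clear when I handed the job in at about 17 s.

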